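# Shake camphor blocks evenly over a paper drawer

### The arm

A 6-joint arm with a two-finger parallel gripper is mounted at the origin on the work surface. World frame = base frame: x ahead of the robot, y to its left, z up, the work surface at z = 0. Lengths are in m, angles in rad, forces in N, time in s.
With the tool pointing down it reaches from about 0.25 to 0.725 m from the base axis. Payload 4 kg.
Tool frame: the origin (TCP) lies at the very end of the fingers, on their centre line; the grasp point (between the pads) lies 19 mm behind it; z points along the fingers, y is the line along which they close (so a half turn about z gives the same grasp; the last joint's range is limited). The gripper opens to 85 mm and grips with 20 to 120 N. Pads are 22 mm wide; open, the fingers measure 114 mm over their backs; the gripper's body (76 mm by 85 mm) begins 54 mm behind the grasp point. The pads swing forward as they close: fully open they stand 13 mm farther back than shut.
Start: joints at [-1.211, 0.241, 0.005, 1.335, 0, 1.571], TCP at [0.176, -0.468, 0.231] pointing down, gripper open.
Joint ranges: [-2.72, 2.72], [-1.05, 1.87], [-1.09, 1.28], [-1.99, 2.15], [-1.42, 1.44], [-3.14, 3.14]. Speed limits (rad/s): [2.79, 2.79, 3.14, 3.14, 3.14, 3.14].

### API

Orientations are given as a unit quaternion [x, y, z, w].
In Python, from workcell import bot, vision, workorder gives the robot as it stands.
- The arm moves only by the shell command python3 -m creep 'ROWS' [OPENING]. ROWS is JSON, a list of rows, each a list of 2 entries, a list of its own where there are three numbers: the shift along the tool's x, y, z in mm, then the turn, a rotation vector about the tool's x, y, z in rad. In form: [[[dx, dy, dz], [wx, wy, wz]], ...]. A call has 1 to 12 rows; each row shifts and turns the commanded pose from where the row before left it, along the tool's axes as they then stand; what a row does not reach is not made up. A row lasts 1/8 s, in which the tool goes at most 62.5 mm and 10.7 degrees, less where a joint would pass 70% of its speed; a pose out of reach is approached as far as the arm can. A call is refused whole if a number of a shift passes 62.5 or a number of a turn 0.188, either way. A call with a gripper value outside its range is refused whole. OPENING is the finger opening in mm, from 0 to 85.4, set as the call begins (- or left out, the last holds). The fingers move at their own pace and stop on an object; the grip force is fixed at half the most. Time passes only in rows, so rows that do not move let the fingers close. It gives the time, the measured TCP pose, the force, the opening and the grip force at its end, in the units of the state.
- bot.get_obs(): the state, without advancing time (a new reading comes with each control period).
- vision.camera(name): name is "scene" or "top"; returns a dict with "image" (384x512x3 uint8, blue, green, red), "z_map" (384x512 float32, m along the optical axis (not along the pixel's ray), 0 where there is no reading), "K" (3x3 intrinsics, pixels), "k1" (the pictures are not rectified: a ray, as slopes to the right and down, at radius r is drawn at 1 + k1 r^2 times it, then the intrinsics apply), "rvec" (rotation vector, rad) and "tvec" (3), from world to camera coordinates, as OpenCV has them. Camera axes: x right, y down, z forward; pixel columns grow to the right and rows downward; lengths in m; the calibration is good to about 2 mm. A picture is of the moment at which its call begins.
- workorder.job_done(): hands the job in; it is judged then, once.
Trained networks look in a picture, given as the dict that the camera call returned (one of the last four; its "shot" number tells which), for a name from the list of things; names that differ only in an ending like _2 or _b are one class to them, and where a whole thing is asked for, a point or a joint stands for the part that bears it (a point fixed in the world has none). Each returns a list of dicts, best first, with "score" (0 to 1); they miss things now and then, are a little off and sometimes report something else, mostly with a low value. They report only what shows in the picture. A call takes as long as a camera call.
- vision.spot_in(picture, query): "position" ([column, row] in pixels, amid what is visible of it).
- vision.place_of(picture, query): "position" ([column, row] in pixels: a listed point, or the origin of a listed thing).
The state is a dict: "clock": time; "joint_pos": joint angles; "joint_vel": joint speeds; "tau": joint torques, N m; "eef_pos": TCP position; "tool_rot": TCP orientation; "ft_force": force on the tool from outside, world axes, zero at the start; "ft_torque": the same for the moment, N m; "grip_width": finger opening in m; "grasp_force": force on a finger pad.
Only numpy, scipy, OpenCV 4.12 (cv2) and the standard library are available. Lean on these libraries where they do the work, as an engineer would, in place of code of your own. Each camera call takes 0.05 s, during which the arm holds its last target. There are 200 camera calls.

### The job

Moth-proof the open paper drawer: take the clear shaker box and shake all eight white camphor blocks out of its mouth, evenly over the drawer's floor, so that at least two lie in its left third, two in its middle third and two in its right third, and none is left in the box or on the desk; do not touch the blocks with the fingers. Lay the empty box back down on the desk the way it lay (do not drop it) and push the drawer fully shut. Leave the other things on the desk where they are.

Things in the scene. Friction and masses are not known exactly. Their poses are not given: they have to be found in the camera images.
- shaker: clear square plastic box lying on a flat side right or left of the drawer: 130 long (x), 58 wide (y), 52 high (z) mm, walls 3 mm, about 110 g empty. Origin: centre of its underside; x towards its closed white end, z up. Hold it across its 58 mm width at the middle. The blocks lie in it in one layer, two abreast; level they stay, and they begin to slide out at about 25 to 35 degrees nose-down.
- shaker_mouth (a point): middle of the lower edge of the shaker box's open mouth, at its -x end, 65 mm from the origin; axes as the box. Opening 52 x 46 mm without any lip, the floor flush to the edge; faces the robot within about 0.45 rad at the start. Two narrow white ribs 3 and 11 mm behind it add 2.5 mm to the sides and top.
- block0: one of eight equal white pressed-camphor blocks, 24 x 22 x 20 mm, 10 g. Origin: its centre.
- block1: one of eight equal white pressed-camphor blocks, 24 x 22 x 20 mm, 10 g. Origin: its centre.
- block2: one of eight equal white pressed-camphor blocks, 24 x 22 x 20 mm, 10 g. Origin: its centre.
- block3: one of eight equal white pressed-camphor blocks, 24 x 22 x 20 mm, 10 g. Origin: its centre.
- block4: one of eight equal white pressed-camphor blocks, 24 x 22 x 20 mm, 10 g. Origin: its centre.
- block5: one of eight equal white pressed-camphor blocks, 24 x 22 x 20 mm, 10 g. Origin: its centre.
- block6: one of eight equal white pressed-camphor blocks, 24 x 22 x 20 mm, 10 g. Origin: its centre.
- block7: one of eight equal white pressed-camphor blocks, 24 x 22 x 20 mm, 10 g. Origin: its centre.
- drawer (a joint): how far the drawer is pulled out (m): 0 shut, at most 0.165, starts at 0.14 to 0.16; about 1.5 N of friction, stays where left. Its unit is a fixed wooden desk-top paper drawer, 336 wide x 260 deep x 86 mm high; books on the rear of its top reach 104 mm above the desk, the front 90 mm of the top is free.
- drawer_floor (a point): centre of the drawer's inner floor, 18 mm above the desk, moves with it. x points into the unit (it shuts along +x), y to the left seen from the robot, z up. Floor 224 (x) x 300 (y) mm; left third y > 50 mm, middle -50 to 50, right y < -50. Walls 42 mm above the floor. Pulled out by q, it is open to above from x = -112 mm to x = q - 130 mm; the rest is under the unit's top, 58 mm above the floor.
- drawer_front (a point): middle of the top edge of the drawer front's outer face, 74 mm above the desk; axes as drawer_floor. The front is a 12 mm board, 312 wide x 62 mm high, flat in the middle; two 18 mm brass knobs stand out 19 mm at y = -95 and 95 mm, 28 mm below the edge. Shut, its face is flush with the unit's front.
- stapler: black stapler, 135 (x) x 36 x 55 mm high; bystander. Origin: centre of its underside.
- glue: glue bottle, 42 mm across, 122 mm high, standing to the right of the unit; bystander. Origin: centre of its underside.
- penpot: white pot with pens, 78 mm across, 160 mm high, standing to the left of the unit; bystander. Origin: centre of its underside.
- case: black spectacle case, 155 (x) x 58 x 38 mm high, in front of the drawer's left; bystander. Origin: centre of its underside.
- cap: white square cap of the shaker box, 64 x 58 x 15 mm, lying open side up in front of the drawer's right; it stays off, a bystander. Origin: centre of its underside.

How it is judged:
On the way, in this order (a step that is already met when the one before it is completed fails the run):
1. all eight blocks lie in the open drawer, at least two in each third (z of block0 in the frame of drawer_floor between 0 and 0.04 m and x of block0 in the frame of drawer_floor between -0.113 and 0.113 m and y of block0 in the frame of drawer_floor between -0.151 and 0.151 m and z of block1 in the frame of drawer_floor between 0 and 0.04 m and x of block1 in the frame of drawer_floor between -0.113 and 0.113 m and y of block1 in the frame of drawer_floor between -0.151 and 0.151 m and z of block2 in the frame of drawer_floor between 0 and 0.04 m and x of block2 in the frame of drawer_floor between -0.113 and 0.113 m and y of block2 in the frame of drawer_floor between -0.151 and 0.151 m and z of block3 in the frame of drawer_floor between 0 and 0.04 m and x of block3 in the frame of drawer_floor between -0.113 and 0.113 m and y of block3 in the frame of drawer_floor between -0.151 and 0.151 m and z of block4 in the frame of drawer_floor between 0 and 0.04 m and x of block4 in the frame of drawer_floor between -0.113 and 0.113 m and y of block4 in the frame of drawer_floor between -0.151 and 0.151 m and z of block5 in the frame of drawer_floor between 0 and 0.04 m and x of block5 in the frame of drawer_floor between -0.113 and 0.113 m and y of block5 in the frame of drawer_floor between -0.151 and 0.151 m and z of block6 in the frame of drawer_floor between 0 and 0.04 m and x of block6 in the frame of drawer_floor between -0.113 and 0.113 m and y of block6 in the frame of drawer_floor between -0.151 and 0.151 m and z of block7 in the frame of drawer_floor between 0 and 0.04 m and x of block7 in the frame of drawer_floor between -0.113 and 0.113 m and y of block7 in the frame of drawer_floor between -0.151 and 0.151 m and ((y of block0 in the frame of drawer_floor above 0.05 m and y of any of block1, block2, block3, block4, block5, block6, block7 in the frame of drawer_floor above 0.05 m) or (y of block1 in the frame of drawer_floor above 0.05 m and y of any of block2, block3, block4, block5, block6, block7 in the frame of drawer_floor above 0.05 m) or (y of block2 in the frame of drawer_floor above 0.05 m and y of any of block3, block4, block5, block6, block7 in the frame of drawer_floor above 0.05 m) or (y of block3 in the frame of drawer_floor above 0.05 m and y of any of block4, block5, block6, block7 in the frame of drawer_floor above 0.05 m) or (y of block4 in the frame of drawer_floor above 0.05 m and y of any of block5, block6, block7 in the frame of drawer_floor above 0.05 m) or (y of block5 in the frame of drawer_floor above 0.05 m and y of any of block6, block7 in the frame of drawer_floor above 0.05 m) or (y of block6 in the frame of drawer_floor above 0.05 m and y of block7 in the frame of drawer_floor above 0.05 m)) and ((y of block0 in the frame of drawer_floor between -0.05 and 0.05 m and (y of block1 in the frame of drawer_floor between -0.05 and 0.05 m or y of block2 in the frame of drawer_floor between -0.05 and 0.05 m or y of block3 in the frame of drawer_floor between -0.05 and 0.05 m or y of block4 in the frame of drawer_floor between -0.05 and 0.05 m or y of block5 in the frame of drawer_floor between -0.05 and 0.05 m or y of block6 in the frame of drawer_floor between -0.05 and 0.05 m or y of block7 in the frame of drawer_floor between -0.05 and 0.05 m)) or (y of block1 in the frame of drawer_floor between -0.05 and 0.05 m and (y of block2 in the frame of drawer_floor between -0.05 and 0.05 m or y of block3 in the frame of drawer_floor between -0.05 and 0.05 m or y of block4 in the frame of drawer_floor between -0.05 and 0.05 m or y of block5 in the frame of drawer_floor between -0.05 and 0.05 m or y of block6 in the frame of drawer_floor between -0.05 and 0.05 m or y of block7 in the frame of drawer_floor between -0.05 and 0.05 m)) or (y of block2 in the frame of drawer_floor between -0.05 and 0.05 m and (y of block3 in the frame of drawer_floor between -0.05 and 0.05 m or y of block4 in the frame of drawer_floor between -0.05 and 0.05 m or y of block5 in the frame of drawer_floor between -0.05 and 0.05 m or y of block6 in the frame of drawer_floor between -0.05 and 0.05 m or y of block7 in the frame of drawer_floor between -0.05 and 0.05 m)) or (y of block3 in the frame of drawer_floor between -0.05 and 0.05 m and (y of block4 in the frame of drawer_floor between -0.05 and 0.05 m or y of block5 in the frame of drawer_floor between -0.05 and 0.05 m or y of block6 in the frame of drawer_floor between -0.05 and 0.05 m or y of block7 in the frame of drawer_floor between -0.05 and 0.05 m)) or (y of block4 in the frame of drawer_floor between -0.05 and 0.05 m and (y of block5 in the frame of drawer_floor between -0.05 and 0.05 m or y of block6 in the frame of drawer_floor between -0.05 and 0.05 m or y of block7 in the frame of drawer_floor between -0.05 and 0.05 m)) or (y of block5 in the frame of drawer_floor between -0.05 and 0.05 m and (y of block6 in the frame of drawer_floor between -0.05 and 0.05 m or y of block7 in the frame of drawer_floor between -0.05 and 0.05 m)) or (y of block6 in the frame of drawer_floor between -0.05 and 0.05 m and y of block7 in the frame of drawer_floor between -0.05 and 0.05 m)) and ((y of block0 in the frame of drawer_floor below -0.05 m and y of any of block1, block2, block3, block4, block5, block6, block7 in the frame of drawer_floor below -0.05 m) or (y of block1 in the frame of drawer_floor below -0.05 m and y of any of block2, block3, block4, block5, block6, block7 in the frame of drawer_floor below -0.05 m) or (y of block2 in the frame of drawer_floor below -0.05 m and y of any of block3, block4, block5, block6, block7 in the frame of drawer_floor below -0.05 m) or (y of block3 in the frame of drawer_floor below -0.05 m and y of any of block4, block5, block6, block7 in the frame of drawer_floor below -0.05 m) or (y of block4 in the frame of drawer_floor below -0.05 m and y of any of block5, block6, block7 in the frame of drawer_floor below -0.05 m) or (y of block5 in the frame of drawer_floor below -0.05 m and y of any of block6, block7 in the frame of drawer_floor below -0.05 m) or (y of block6 in the frame of drawer_floor below -0.05 m and y of block7 in the frame of drawer_floor below -0.05 m)) and linear speed of each of block0, block1, block2, block3, block4, block5, block6, block7 below 0.03 m/s and value of joint drawer above 0.1 m), for 0.2 s.
2. the drawer is shut (value of joint drawer below 0.006 m), for 0.2 s.
At the end, for the whole second after the job is handed in: All eight blocks lie still on the drawer's floor (centres under 40 mm above it), at least two centres in each third of its width; the drawer is shut to 6 mm; the shaker box lies still on the desk on the side it lay on at first (within 8 mm and 0.12 rad), released (z of block0 in the frame of drawer_floor between 0 and 0.04 m and x of block0 in the frame of drawer_floor between -0.113 and 0.113 m and y of block0 in the frame of drawer_floor between -0.151 and 0.151 m and z of block1 in the frame of drawer_floor between 0 and 0.04 m and x of block1 in the frame of drawer_floor between -0.113 and 0.113 m and y of block1 in the frame of drawer_floor between -0.151 and 0.151 m and z of block2 in the frame of drawer_floor between 0 and 0.04 m and x of block2 in the frame of drawer_floor between -0.113 and 0.113 m and y of block2 in the frame of drawer_floor between -0.151 and 0.151 m and z of block3 in the frame of drawer_floor between 0 and 0.04 m and x of block3 in the frame of drawer_floor between -0.113 and 0.113 m and y of block3 in the frame of drawer_floor between -0.151 and 0.151 m and z of block4 in the frame of drawer_floor between 0 and 0.04 m and x of block4 in the frame of drawer_floor between -0.113 and 0.113 m and y of block4 in the frame of drawer_floor between -0.151 and 0.151 m and z of block5 in the frame of drawer_floor between 0 and 0.04 m and x of block5 in the frame of drawer_floor between -0.113 and 0.113 m and y of block5 in the frame of drawer_floor between -0.151 and 0.151 m and z of block6 in the frame of drawer_floor between 0 and 0.04 m and x of block6 in the frame of drawer_floor between -0.113 and 0.113 m and y of block6 in the frame of drawer_floor between -0.151 and 0.151 m and z of block7 in the frame of drawer_floor between 0 and 0.04 m and x of block7 in the frame of drawer_floor between -0.113 and 0.113 m and y of block7 in the frame of drawer_floor between -0.151 and 0.151 m and ((y of block0 in the frame of drawer_floor above 0.05 m and y of any of block1, block2, block3, block4, block5, block6, block7 in the frame of drawer_floor above 0.05 m) or (y of block1 in the frame of drawer_floor above 0.05 m and y of any of block2, block3, block4, block5, block6, block7 in the frame of drawer_floor above 0.05 m) or (y of block2 in the frame of drawer_floor above 0.05 m and y of any of block3, block4, block5, block6, block7 in the frame of drawer_floor above 0.05 m) or (y of block3 in the frame of drawer_floor above 0.05 m and y of any of block4, block5, block6, block7 in the frame of drawer_floor above 0.05 m) or (y of block4 in the frame of drawer_floor above 0.05 m and y of any of block5, block6, block7 in the frame of drawer_floor above 0.05 m) or (y of block5 in the frame of drawer_floor above 0.05 m and y of any of block6, block7 in the frame of drawer_floor above 0.05 m) or (y of block6 in the frame of drawer_floor above 0.05 m and y of block7 in the frame of drawer_floor above 0.05 m)) and ((y of block0 in the frame of drawer_floor between -0.05 and 0.05 m and (y of block1 in the frame of drawer_floor between -0.05 and 0.05 m or y of block2 in the frame of drawer_floor between -0.05 and 0.05 m or y of block3 in the frame of drawer_floor between -0.05 and 0.05 m or y of block4 in the frame of drawer_floor between -0.05 and 0.05 m or y of block5 in the frame of drawer_floor between -0.05 and 0.05 m or y of block6 in the frame of drawer_floor between -0.05 and 0.05 m or y of block7 in the frame of drawer_floor between -0.05 and 0.05 m)) or (y of block1 in the frame of drawer_floor between -0.05 and 0.05 m and (y of block2 in the frame of drawer_floor between -0.05 and 0.05 m or y of block3 in the frame of drawer_floor between -0.05 and 0.05 m or y of block4 in the frame of drawer_floor between -0.05 and 0.05 m or y of block5 in the frame of drawer_floor between -0.05 and 0.05 m or y of block6 in the frame of drawer_floor between -0.05 and 0.05 m or y of block7 in the frame of drawer_floor between -0.05 and 0.05 m)) or (y of block2 in the frame of drawer_floor between -0.05 and 0.05 m and (y of block3 in the frame of drawer_floor between -0.05 and 0.05 m or y of block4 in the frame of drawer_floor between -0.05 and 0.05 m or y of block5 in the frame of drawer_floor between -0.05 and 0.05 m or y of block6 in the frame of drawer_floor between -0.05 and 0.05 m or y of block7 in the frame of drawer_floor between -0.05 and 0.05 m)) or (y of block3 in the frame of drawer_floor between -0.05 and 0.05 m and (y of block4 in the frame of drawer_floor between -0.05 and 0.05 m or y of block5 in the frame of drawer_floor between -0.05 and 0.05 m or y of block6 in the frame of drawer_floor between -0.05 and 0.05 m or y of block7 in the frame of drawer_floor between -0.05 and 0.05 m)) or (y of block4 in the frame of drawer_floor between -0.05 and 0.05 m and (y of block5 in the frame of drawer_floor between -0.05 and 0.05 m or y of block6 in the frame of drawer_floor between -0.05 and 0.05 m or y of block7 in the frame of drawer_floor between -0.05 and 0.05 m)) or (y of block5 in the frame of drawer_floor between -0.05 and 0.05 m and (y of block6 in the frame of drawer_floor between -0.05 and 0.05 m or y of block7 in the frame of drawer_floor between -0.05 and 0.05 m)) or (y of block6 in the frame of drawer_floor between -0.05 and 0.05 m and y of block7 in the frame of drawer_floor between -0.05 and 0.05 m)) and ((y of block0 in the frame of drawer_floor below -0.05 m and y of any of block1, block2, block3, block4, block5, block6, block7 in the frame of drawer_floor below -0.05 m) or (y of block1 in the frame of drawer_floor below -0.05 m and y of any of block2, block3, block4, block5, block6, block7 in the frame of drawer_floor below -0.05 m) or (y of block2 in the frame of drawer_floor below -0.05 m and y of any of block3, block4, block5, block6, block7 in the frame of drawer_floor below -0.05 m) or (y of block3 in the frame of drawer_floor below -0.05 m and y of any of block4, block5, block6, block7 in the frame of drawer_floor below -0.05 m) or (y of block4 in the frame of drawer_floor below -0.05 m and y of any of block5, block6, block7 in the frame of drawer_floor below -0.05 m) or (y of block5 in the frame of drawer_floor below -0.05 m and y of any of block6, block7 in the frame of drawer_floor below -0.05 m) or (y of block6 in the frame of drawer_floor below -0.05 m and y of block7 in the frame of drawer_floor below -0.05 m)) and linear speed of each of block0, block1, block2, block3, block4, block5, block6, block7 below 0.03 m/s and value of joint drawer below 0.006 m and height (world z) of shaker between -0.004 and 0.008 m and angle between shaker's own z axis and vertical below 0.12 rad and linear speed of shaker below 0.02 m/s); the robot touches nothing.
It fails at once if a bystander (stapler, glue, penpot, case, cap) is moved by more than 30 mm or tipped (distance of any of stapler, glue, penpot, case, cap from where it was at the start of the episode above 0.03 m or angle between any of stapler, glue, penpot, case, cap's own z axis and vertical above 0.5 rad).
It fails at once if the fingers touch a block (over 1 N) (contact force between the fingers and block0 above 1 N or contact force between the fingers and block1 above 1 N or contact force between the fingers and block2 above 1 N or contact force between the fingers and block3 above 1 N or contact force between the fingers and block4 above 1 N or contact force between the fingers and block5 above 1 N or contact force between the fingers and block6 above 1 N or contact force between the fingers and block7 above 1 N).
It fails at once if the shaker box is dropped or thrown (over 0.7 m/s with no finger on it) (linear speed of shaker above 0.7 m/s and contact force between the fingers and shaker below 0.2 N).
It also fails if it takes over 67 s, if anything falls off the work surface, if the arm or the gripper's body presses on something with over 40 N, if the wrist force passes 120 N, or if a joint passes its speed limit or range.

## Working session

There is one attempt and no reset: what is moved stays moved. The work goes in short steps, Python scripts to look and compute and a shell command to move; the robot and the scene stay as the last step left them, time stands still between calls to the robot, and variables do not carry over. Pictures are saved under pics/ and viewed, at most 10 in all, crops included, and the job is handed in when it is done.

```bash
ls; mkdir -p pics; cat > h.py <<'E'
import numpy as np, cv2
from scipy.spatial.transform import Rotation as R
from workcell import bot, vision, workorder
def w2p(c,P):
    P=np.atleast_2d(P); Rm=cv2.Rodrigues(np.array(c["rvec"],float))[0]
    q=P@Rm.T+np.array(c["tvec"]).ravel(); s=q[:,:2]/q[:,2:]; r2=(s**2).sum(1,keepdims=True)
    s=s*(1+c["k1"]*r2); K=np.array(c["K"]); return s@K[:2,:2].T+K[:2,2]
def ray(c,uv):
    K=np.array(c["K"]); d=(np.array(uv,float)-K[:2,2])/[K[0,0],K[1,1]]; s=d.copy()
    for _ in range(20): s=d/(1+c["k1"]*(s@s))
    Rm=cv2.Rodrigues(np.array(c["rvec"],float))[0]; t=np.array(c["tvec"]).ravel()
    return -Rm.T@t, Rm.T@np.r_[s,1]
def onz(c,uv,z):
    o,d=ray(c,uv); return o+d*(z-o[2])/d[2]
def atdepth(c,uv):
    o,d=ray(c,uv); u,v=np.round(uv).astype(int); return o+d*float(c["z_map"][v,u])
E
cat > a.py <<'E'
from h import *
Z=dict(shaker=0,shaker_mouth=.003,drawer_floor=.018,drawer_front=.074,stapler=0,glue=0,penpot=0,case=0,cap=0)
for n in("top","scene"):
    c=vision.camera(n); cv2.imwrite(f"pics/{n}0.png",c["image"])
    print(n,"cam at",ray(c,[256,192])[0].round(3))
    for k,z in Z.items():
        for r in vision.place_of(c,k)[:2]: print(k,round(r["score"],2),np.round(r["position"]),onz(c,r["position"],z).round(3))
o=bot.get_obs(); print(o["clock"],o["eef_pos"],o["tool_rot"],o["grip_width"])
E
python3 a.py; cp pics/*.png /tmp; python3 -c "
import cv2,numpy as np
cv2.imwrite('pics/both0.png',np.vstack([cv2.imread('pics/top0.png')]))"
```

```text
pics
top cam at [0.411 0.027 1.241]
shaker 0.67 [105. 205.] [0.528 0.378 0.   ]
shaker_mouth 0.68 [110. 226.] [0.474 0.36  0.003]
drawer_floor 0.96 [246. 187.] [0.585 0.013 0.018]
drawer_floor 0.19 [130. 133.] [0.718 0.321 0.018]
drawer_front 0.88 [243. 237.] [0.452 0.019 0.074]
stapler 0.74 [384. 206.] [ 0.548 -0.352  0.   ]
glue 0.82 [369. 138.] [ 0.73  -0.314  0.   ]
penpot 0.56 [127. 133.] [0.722 0.333 0.   ]
penpot 0.53 [370. 138.] [ 0.731 -0.317  0.   ]
case 0.84 [159. 280.] [0.339 0.229 0.   ]
cap 0.58 [361. 279.] [ 0.356 -0.292  0.   ]
scene cam at [ 1.104 -0.338  1.092]
shaker 0.88 [368. 136.] [0.528 0.371 0.   ]
shaker_mouth 0.73 [348. 125.] [0.469 0.34  0.003]
drawer_floor 0.77 [271. 198.] [0.575 0.011 0.018]
drawer_front 0.73 [249. 153.] [0.457 0.013 0.074]
stapler 0.67 [136. 260.] [ 0.552 -0.366  0.   ]
glue 0.78 [185. 312.] [ 0.73  -0.315  0.   ]
penpot 0.82 [397. 192.] [0.722 0.323 0.   ]
case 0.78 [292. 112.] [0.342 0.225 0.   ]
cap 0.76 [131. 195.] [ 0.371 -0.302  0.   ]
cap 0.34 [246. 151.] [0.398 0.036 0.   ]
1.0 [ 0.17603958 -0.46797908  0.23133476] [9.83861219e-01 1.78933233e-01 6.11824383e-06 1.05999255e-05] 0.08547457978116382
```

View pics/both0.png

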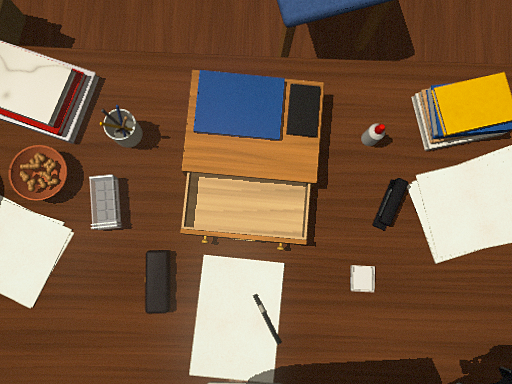

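View pics/scene0.png

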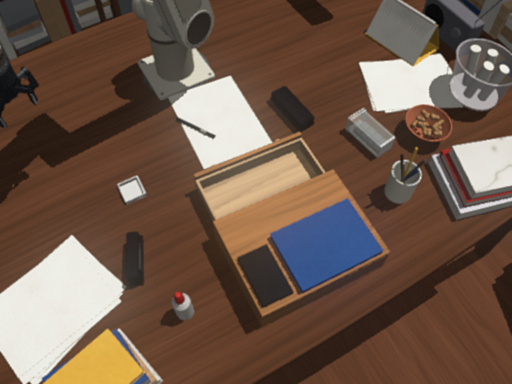

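The top view shows the shaker at (105,203), mouth end nearest the robot (row ~228). The drawer is open between rows 172 and 240, with its knobs at (206,238) and (281,246). The case is at (158,281), the cap at (362,278), the pot at (119,125) and the stapler at (390,203). Next I'll fit the poses of the shaker and drawer more closely.

```bash
cat > b.py <<'E'
from h import *
def box(x,y,yaw,L=.13,W=.058,H=.052):
    P=np.array([[a*L/2,b*W/2,z] for z in(0,H) for a,b in((-1,-1),(1,-1),(1,1),(-1,1))])
    return R.from_euler('z',yaw).apply(P)+[x,y,0]
def draw(im,p,col,s,o):
    p=((p-o+.5)*s).astype(int)
    for i in range(4):
        for a,b in((i,(i+1)%4),(i+4,(i+1)%4+4),(i,i+4)): cv2.line(im,tuple(p[a].tolist()),tuple(p[b].tolist()),col,1)
if __name__=="__main__":
    t=vision.camera("top"); s=vision.camera("scene")
    for a in([182,235],[306,243],[212,237]): print(onz(t,a,.074).round(3))
    for a in([186,170],[317,181]): print(onz(t,a,.086).round(3))
    tiles=[]
    for c,o in((t,[75,160]),(s,[330,95])):
        im=cv2.resize(c["image"][o[1]:o[1]+85,o[0]:o[0]+66],None,fx=6,fy=6,interpolation=cv2.INTER_CUBIC)
        draw(im,w2p(c,box(.528,.374,.15)),(0,255,0),6,np.array(o)); tiles.append(im)
    cv2.imwrite("pics/fit1.png",np.hstack(tiles))
E
python3 b.py
```

```text
[0.453 0.167 0.074]
[ 0.442 -0.137  0.074]
[0.45  0.094 0.074]
[0.612 0.163 0.086]
[ 0.594 -0.161  0.086]
```

View pics/fit1.png

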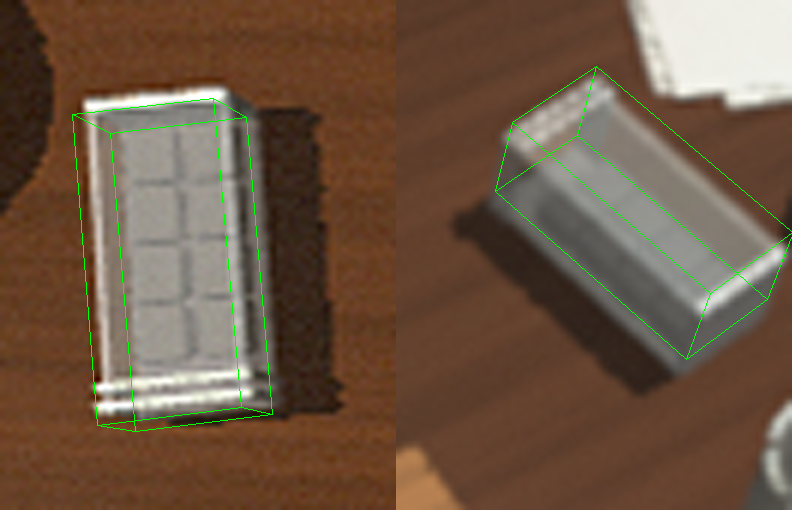

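The clear box has its closed white end up in the top view and two ribs at the mouth end. The overlay is about 5 mm off, so the corrected pose is (0.532, 0.369), yaw 0.125. The drawer front is at x≈0.450 with yaw about -0.045 and q≈0.153. Now I'll move above the shaker.

```bash
python3 -m creep '[[[0,0,0],[0,0,0.1175]],[[0,0,0],[0,0,0.1175]],[[30.5,-52,0],[0,0,0]],[[30.5,-52,0],[0,0,0]],[[30.5,-52,0],[0,0,0]],[[30.5,-52,0],[0,0,0]],[[30.5,-52,0],[0,0,0]],[[30.5,-52,0],[0,0,0]],[[30.5,-52,0],[0,0,0]],[[30.5,-52,0],[0,0,0]],[[30.5,-52,0],[0,0,0]],[[30.5,-52,0],[0,0,0]]]' 85
python3 -m creep '[[[30.5,-52,0],[0,0,0]],[[30.5,-52,0],[0,0,0]],[[30.5,-52,0],[0,0,0]],[[30.5,-52,0],[0,0,0]],[[30.5,-52,0],[0,0,0]],[[0,0,0],[0,0,0]]]'
cat > go.py <<'E'
# go.py x y z yaw pitch : shift (tool axes, mm) and turn from the measured pose to a target TCP pose; pitch>0 = mouth nose-down
from h import *; import sys
x,y,z,yaw,pit=map(float,sys.argv[1:6])
o=bot.get_obs(); Rc=R.from_quat(o["tool_rot"]); p=np.array(o["eef_pos"])
Rt=R.from_euler('z',yaw)*R.from_euler('y',-pit)*R.from_euler('x',np.pi)
print("t",round(o["clock"],2),"pos",p.round(4),"xaxis",Rc.as_matrix()[:,0].round(3),"zaxis",Rc.as_matrix()[:,2].round(3),"grip",round(o["grip_width"],4),round(o["grasp_force"],1),"F",np.round(o["ft_force"],1))
print("shift in current axes",(Rc.inv().apply(np.array([x,y,z])-p)*1e3).round(1),"turn",(Rc.inv()*Rt).as_rotvec().round(3),"shift in target axes",(Rt.inv().apply(np.array([x,y,z])-p)*1e3).round(1))
E
python3 go.py .532 .369 .012 .125 0
```

```text
clock: 2.6
eef_pos: [0.4172, 0.0693, 0.2316]
tool_rot: [0.997, 0.076, -0.0, -0.008]
ft_force: [0.8, -0.2, -0.0]
grip_width: 0.0851
grasp_force: 0.0
clock: 3.35
eef_pos: [0.5419, 0.2294, 0.2459]
tool_rot: [0.984, 0.169, -0.011, -0.059]
ft_force: [-0.4, -0.1, 0.6]
grip_width: 0.0851
grasp_force: 0.0
t 3.35 pos [0.5419 0.2294 0.2459] xaxis [ 0.943  0.333 -0.002] zaxis [-0.042  0.112 -0.993] grip 0.0851 0.0 F [-0.4 -0.1  0.6]
shift in current axes [  37.6 -105.9  248.3] turn [-0.119  0.015  0.214] shift in target axes [   7.6 -139.7  233.9]
```

```bash
python3 -m creep '[[[0,0,0],[-0.06,0.007,0.107]],[[0,0,40],[-0.06,0.007,0.107]],[[0,0,0],[0,0,0]]]'; python3 -c "
from h import *;print(bot.get_obs()['joint_pos'])"; python3 go.py .532 .369 .012 .125 0
```

```text
clock: 3.72
eef_pos: [0.5565, 0.1556, 0.2037]
tool_rot: [0.992, 0.121, -0.01, -0.028]
ft_force: [-0.3, -0.2, -1.1]
grip_width: 0.0847
grasp_force: 0.0
[0.24181176 0.41875876 0.18377599 1.34937555 0.05885413 3.14060959]
t 3.73 pos [0.5565 0.1556 0.2037] xaxis [ 0.971  0.24  -0.014] zaxis [-0.027  0.054 -0.998] grip 0.0847 0.0 F [-0.3 -0.2 -1.1]
shift in current axes [  30.1 -201.4  203.5] turn [-0.058  0.017  0.117] shift in target axes [   2.3 -214.7  191.7]
```

```bash
sed -i "s/\*R.from_euler('x',np.pi)/*R.from_euler('x',np.pi)*R.from_euler('z',np.pi)/" go.py
python3 -m creep '[[[0,0,0],[-0.058,0.017,-0.15]],[[0,0,0],[0,0,-0.18]],[[0,0,0],[0,0,-0.18]],[[0,0,0],[0,0,-0.18]],[[0,0,0],[0,0,-0.18]],[[0,0,0],[0,0,-0.18]],[[0,0,0],[0,0,-0.18]],[[0,0,0],[0,0,-0.18]],[[0,0,0],[0,0,-0.18]],[[0,0,0],[0,0,-0.18]],[[0,0,0],[0,0,-0.18]],[[0,0,0],[0,0,-0.18]]]' | head -1
python3 -m creep '[[[0,0,0],[0,0,-0.18]],[[0,0,0],[0,0,-0.18]],[[0,0,0],[0,0,-0.18]],[[0,0,0],[0,0,-0.18]],[[0,0,0],[0,0,-0.16]],[[0,0,0],[0,0,0]]]' | head -1; python3 go.py .532 .369 .012 .125 0
```

```text
clock: 5.22
clock: 5.98
t 5.97 pos [0.5591 0.1589 0.2081] xaxis [-0.994 -0.112 -0.016] zaxis [ 0.016  0.007 -1.   ] grip 0.0848 0.0 F [-0.2  0.2 -0.6]
shift in current axes [  6.5 210.7 197.3] turn [ 0.006  0.016 -0.012] shift in target axes [  0.7 211.9 196.1]
```

```bash
sed -e 's/box(.528,.374,.15)/box(.532,.369,.125)/' -e 's/fit1/fit2/' -e '/onz/d' b.py > b2.py; python3 b2.py; python3 -m creep '[[[0,53,0],[0.006,0.016,-0.012]],[[0,53,20],[0,0,0]],[[0,53,40],[0,0,0]],[[0,53,40],[0,0,0]],[[0,0,0],[0,0,0]]]'|head -1;  python3 go.py .532 .369 .012 .125 0
```

```text
clock: 6.7
t 6.7 pos [0.5302 0.3648 0.1072] xaxis [-0.992 -0.129  0.008] zaxis [-0.007 -0.005 -1.   ] grip 0.0847 0.0 F [ 0.2 -1.3  0.3]
shift in current axes [-3.1  4.3 95.1] turn [-0.004 -0.008  0.005] shift in target axes [-2.3  4.  95.2]
```

View pics/fit2.png

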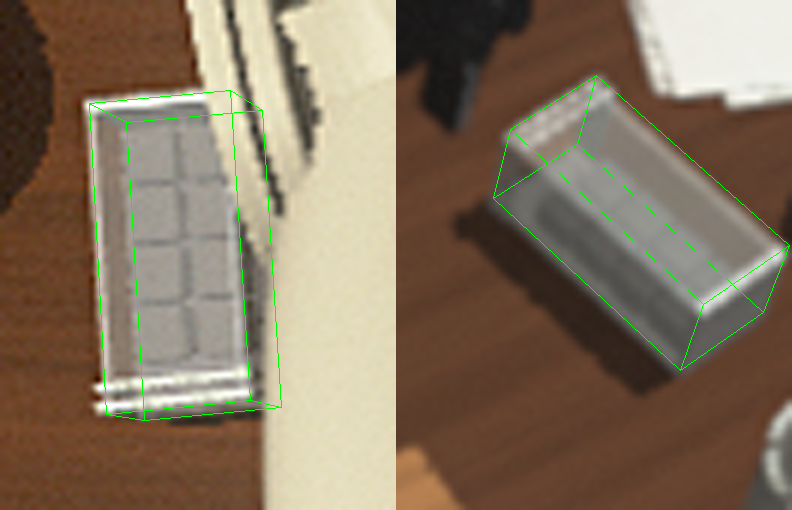

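The green box now matches the shaker in both views to about 2 mm. Next: descend and grip.

```bash
python3 -m creep '[[[-3,4,35],[0,-0.006,0]],[[0,0,35],[0,0,0]],[[0,0,20],[0,0,0]],[[0,0,10],[0,0,0]],[[0,0,0],[0,0,0]]]'|head -2;  python3 go.py .532 .369 .007 .125 0
python3 -m creep '[[[0,0,0],[0,0,0]],[[0,0,0],[0,0,0]],[[0,0,0],[0,0,0]],[[0,0,0],[0,0,0]],[[0,0,0],[0,0,0]]]' 45; python3 go.py .532 .369 .007 .125 0
```

```text
clock: 7.32
eef_pos: [0.5369, 0.3663, 0.012]
t 7.33 pos [0.5369 0.3663 0.012 ] xaxis [-0.992 -0.124 -0.005] zaxis [ 0.005 -0.001 -1.   ] grip 0.085 0.0 F [ 0. -0. -0.]
shift in current axes [4.5 3.3 5. ] turn [-0.001  0.005 -0.   ] shift in target axes [4.5 3.3 5. ]
clock: 7.95
eef_pos: [0.5378, 0.3677, 0.0137]
tool_rot: [-0.063, 0.998, 0.001, 0.004]
ft_force: [-0.3, -0.5, 6.0]
grip_width: 0.0572
grasp_force: 65.2
t 7.95 pos [0.5378 0.3677 0.0137] xaxis [-0.992 -0.125 -0.008] zaxis [ 0.008  0.002 -1.   ] grip 0.0572 65.2 F [-0.3 -0.5  6. ]
shift in current axes [5.6 2.  6.6] turn [0.001 0.008 0.001] shift in target axes [5.6 2.  6.7]
```

```bash
cat > pour.py <<'E'
# pour.py ly z pitch [lx]: TCP pose for the mouth at drawer-local (lx,ly), world height z
import sys,subprocess; from h import *
ly,z,p=map(float,sys.argv[1:4]); lx=float(sys.argv[4]) if len(sys.argv)>4 else -.065
D=R.from_euler('z',-.045); M=np.array([.575,.011,0])+D.apply([lx,ly,0]); M[2]=z
T=M+(D*R.from_euler('y',-p)).apply([.070,0,.0125])
print("TCP",T.round(3)); subprocess.run(["python3","go.py",*map(str,T),"-.045",str(p)])
E
python3 -m creep '[[[0,0,-15],[0,0,0]],[[0,0,-35],[0,0,0]],[[0,0,-45],[0,0,0]],[[0,0,-35],[0,0,0]],[[0,0,0],[0,0,0]]]'; python3 pour.py .1 .115 0
```

```text
clock: 8.57
eef_pos: [0.5377, 0.3681, 0.146]
tool_rot: [-0.063, 0.998, 0.001, 0.006]
ft_force: [0.6, 0.3, -2.3]
grip_width: 0.0571
grasp_force: 64.7
t 8.57 pos [0.5377 0.3681 0.146 ] xaxis [-0.992 -0.126 -0.012] zaxis [ 0.011  0.004 -1.   ] grip 0.0571 64.7 F [ 0.6  0.3 -2.3]
shift in current axes [ -13.8 -261.3   18.1] turn [0.003 0.011 0.171] shift in target axes [ -58.3 -255.1   18.5]
TCP [0.584 0.111 0.128]
```

```bash
python3 -m creep '[[[-1,-20,0],[0,0.005,0]],[[-3,-45,0],[0,0.005,0]],[[-3,-55,0],[0,0,0]],[[-3,-55,0],[0,0,0]],[[-2,-50,8],[0,0,0]],[[-2,-25,8],[0,0,0]],[[0,-10,0],[0,0,0.085]],[[0,0,0],[0,0,0.085]],[[0,0,0],[0,0,0]]]'|tail -1; python3 pour.py .1 .115 0; python3 pour.py .1 .065 .35
```

```text
grasp_force: 64.7
t 9.7 pos [0.5807 0.109  0.1238] xaxis [-0.999  0.045  0.009] zaxis [-0.009 -0.003 -1.   ] grip 0.0573 64.7 F [ 0.5  0.9 -2.5]
shift in current axes [-3.7  1.8 -3.7] turn [-0.003 -0.009  0.   ] shift in target axes [-3.7  1.8 -3.7]
TCP [0.584 0.111 0.128]
t 9.7 pos [0.5807 0.109  0.1238] xaxis [-0.999  0.045  0.009] zaxis [-0.009 -0.003 -1.   ] grip 0.0573 64.7 F [ 0.5  0.9 -2.5]
shift in current axes [ 4.6  1.9 23.1] turn [-0.003 -0.359  0.001] shift in target axes [12.5  1.8 20. ]
TCP [0.576 0.111 0.101]
```

```bash
python3 -m creep '[[[0,0,0],[0,-0.12,0]],[[0,0,0],[0,-0.12,0]],[[5,1,8],[0,-0.12,0]],[[7,1,10],[0,0,0]],[[0,0,0],[0,0,0]]]'|head -1; python3 pour.py .1 .06 .44
cat > look.py <<'E'
from h import *; import sys
c=vision.camera("scene"); im=cv2.resize(c["image"][90:290,190:390],None,fx=3,fy=3,interpolation=cv2.INTER_CUBIC)
cv2.imwrite(f"pics/{sys.argv[1]}.png",im)
E
python3 look.py tilt1
```

```text
clock: 10.32
t 10.32 pos [0.5757 0.1128 0.1039] xaxis [-0.938  0.04  -0.344] zaxis [ 0.344 -0.018 -0.939] grip 0.0574 64.5 F [ 0.5 -0.1 -1.7]
shift in current axes [ 3.9 -1.7  1.6] turn [-0.002 -0.089  0.003] shift in target axes [ 4.  -1.7  1.2]
TCP [0.573 0.111 0.101]
```

View pics/tilt1.png

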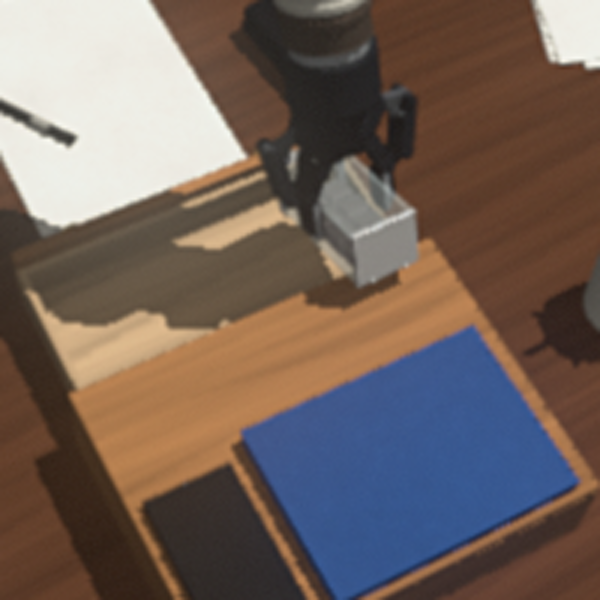

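The view shows the box tilted over the left third, with its closed end at (380,245) in the crop and the mouth hidden by the gripper. I'll step the tilt up and check for block movement numerically.

```bash
cat > see.py <<'E'
from h import *
D=R.from_euler('z',-.045)
for n in("scene","top"):
    c=vision.camera(n); out=[]
    for r in vision.spot_in(c,"block0"):
        if r["score"]>.15:
            P=atdepth(c,r["position"]); l=D.inv().apply(P-[.575,.011,.018]); out.append((round(r["score"],2),*(l*1e3).round().astype(int).tolist()))
    print(n,out)
o=bot.get_obs(); print(round(o["clock"],2),np.round(o["ft_force"],2),np.round(o["ft_torque"],3))
E
python3 see.py; python3 -m creep '[[[4,-1.7,1.3],[0,-0.045,0]],[[0,0,0],[0,-0.045,0]],[[0,0,0],[0,0,0]]]'|head -1; python3 pour.py .1 .06 .5; python3 see.py
```

```text
scene []
top []
10.57 [ 0.06 -0.16 -1.94] [-0.014  0.477 -0.024]
clock: 10.95
t 10.95 pos [0.5726 0.1113 0.1024] xaxis [-0.902  0.039 -0.43 ] zaxis [ 0.429 -0.021 -0.903] grip 0.0573 64.5 F [-0.7 -0.4 -1.6]
shift in current axes [ 1.5 -0.1 -3.1] turn [-0.001 -0.056  0.002] shift in target axes [ 1.3 -0.1 -3.2]
TCP [0.57  0.111 0.105]
scene []
top [(0.4, -44, -45, -5)]
11.15 [-0.09 -0.75 -2.34] [0.001 0.61  0.059]
```

```bash
python3 -m creep '[[[1,0,-2],[0,-0.03,0]],[[0,0,0],[0,-0.02,0]],[[0,0,0],[0,0,0]]]'|head -1; python3 see.py;  python3 -m creep '[[[1,0,-2],[0,-0.03,0]],[[0,0,0],[0,0,0]]]'|head -1; python3 see.py; python3 pour.py .1 .06 .53; 
```

```text
clock: 11.52
scene []
top []
11.72 [ 0.05 -0.45 -1.91] [ 0.031  0.673 -0.027]
clock: 11.98
scene []
top []
12.18 [-0.24 -0.6  -2.01] [0.03  0.685 0.034]
t 12.18 pos [0.5699 0.1116 0.1056] xaxis [-0.864  0.037 -0.502] zaxis [ 0.501 -0.024 -0.865] grip 0.0573 64.5 F [-0.2 -0.6 -2. ]
shift in current axes [ 0.8 -0.3 -1.2] turn [-0.001 -0.004  0.002] shift in target axes [ 0.8 -0.3 -1.2]
TCP [0.569 0.111 0.106]
```

```bash
python3 -m creep '[[[1,0,-2],[0,-0.04,0]],[[0,0,0],[0,0,0]]]'|head -1; python3 see.py;python3 look.py tilt2
```

```text
clock: 12.42
scene []
top []
12.62 [ 0.75 -0.05 -1.85] [ 0.03   0.672 -0.003]
```

View pics/tilt2.png

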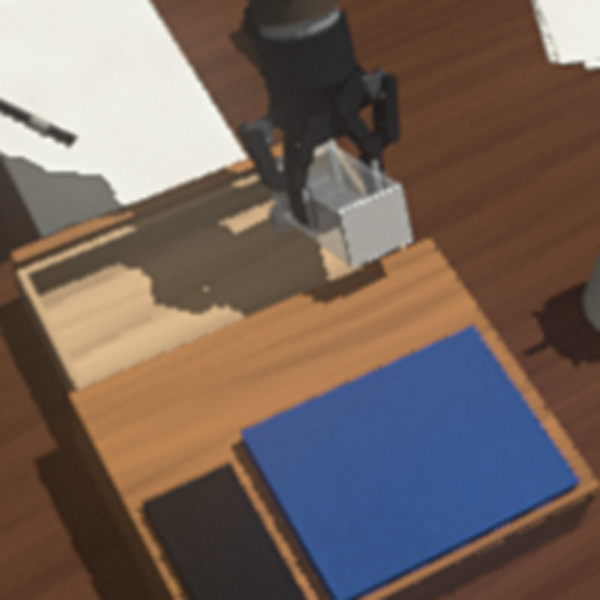

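```bash
python3 -m creep '[[[0,0,0],[0,0.13,0]],[[0,0,-10],[0,0.13,0]],[[0,-30,-10],[0,0,0]],[[0,-50,0],[0,0,0]],[[0,-50,0],[0,0,0]],[[0,-30,0],[0,0,0]],[[0,0,0],[0,0,0]]]'|head -1; python3 see.py; python3 pour.py .1 .06 .5
```

```text
clock: 13.55
scene [(0.66, -85, 75, 33), (0.65, -68, 111, 18), (0.62, -94, 103, 68), (0.47, -97, 86, 63), (0.46, -86, 104, 39), (0.38, 16, -70, 156)]
top [(0.6, -98, 111, 66), (0.49, -108, 86, 65)]
13.75 [ 0.16  0.24 -2.59] [0.051 0.406 0.021]
t 13.75 pos [ 0.5536 -0.0471  0.1255] xaxis [-0.953  0.04  -0.301] zaxis [ 0.3   -0.015 -0.954] grip 0.057 65.0 F [ 0.2  0.2 -2.6]
shift in current axes [ -2.9 159.   22.6] turn [-0.001 -0.194  0.003] shift in target axes [  2.  159.   22.8]
TCP [0.57  0.111 0.105]
```

```bash
python3 - <<'E'
from h import *
c=vision.camera("scene");t=vision.camera("top")
a=cv2.resize(c["image"][100:200,220:330],None,fx=5,fy=5,interpolation=cv2.INTER_CUBIC)
b=cv2.resize(t["image"][165:265,175:235],None,fx=4,fy=5,interpolation=cv2.INTER_CUBIC)
cv2.imwrite("pics/l1.png",np.hstack([a,b]))
E
```

```text
(no output)
```

View pics/l1.png

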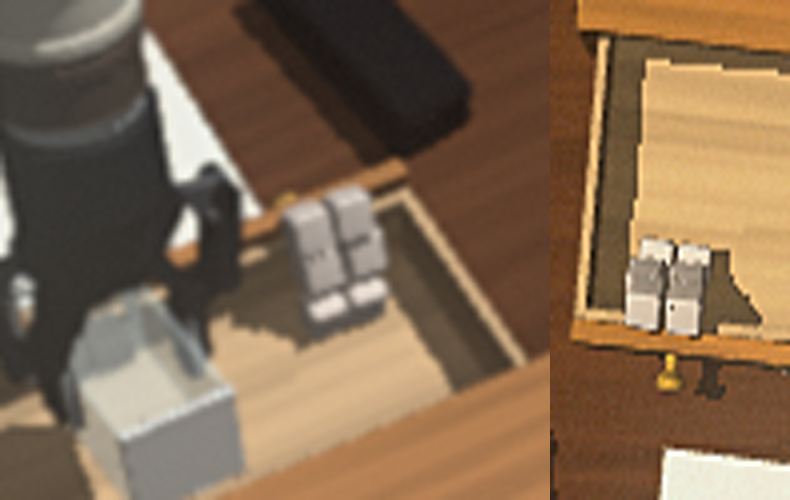

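The left third holds a neat two-column stack against the drawer front, at (340,250) in the left crop. It has at least six blocks, and I can't tell whether the box is empty. I'll measure the weight and inspect the depth map.

```bash
python3 - <<'E'
from h import *
F=[]
for i in range(8):
    c=vision.camera("scene" if i else "top")
    if i==0: t=c
    o=bot.get_obs();F.append(np.r_[o["ft_force"],o["ft_torque"]])
print(np.mean(F,0).round(2),np.std(F,0).round(2))
D=R.from_euler('z',-.045)
# height profile along drawer x at two columns, both cameras
for c in(t,c):
    v,u=np.mgrid[0:384,0:512]; z=c["z_map"]; m=z>0
    pts=np.array([v[m],u[m]]).T
    K=np.array(c["K"]); d=((pts[:,::-1]-K[:2,2])/[K[0,0],K[1,1]]); s=d.copy()
    for _ in range(10): s=d/(1+c["k1"]*(s**2).sum(1,keepdims=True))
    Rm=cv2.Rodrigues(np.array(c["rvec"],float))[0]
    P=(np.c_[s,np.ones(len(s))]*z[m][:,None]-np.array(c["tvec"]).ravel())@Rm
    L=D.inv().apply(P-[.575,.011,.018])*1e3
    k=(abs(L[:,0]+75)<45)&(abs(L[:,1]-95)<35)&(L[:,2]>8)&(L[:,2]<90)
    for a in range(55,131,8):
        q=L[k&(abs(L[:,1]-a)<4)]; q=q[np.argsort(q[:,0])]
        print(a,[(int(x[0]),int(x[2])) for x in q[::max(1,len(q)//14)]])
E
```

```text
[ 0.32 -0.29 -1.47  0.02  0.4   0.01] [0.36 0.29 0.42 0.03 0.03 0.02]
55 []
63 [(-118, 56), (-117, 56), (-117, 58), (-115, 56), (-115, 57), (-115, 54), (-112, 45), (-112, 38), (-112, 37), (-109, 40), (-109, 37)]
71 [(-118, 60), (-118, 53), (-118, 53), (-116, 53), (-115, 55), (-115, 55), (-113, 40), (-112, 41), (-112, 40), (-110, 41), (-110, 40), (-110, 41), (-110, 38), (-108, 42), (-108, 42)]
79 [(-119, 54), (-116, 58), (-114, 64), (-112, 68), (-110, 69), (-107, 69), (-105, 73), (-100, 73), (-97, 67), (-94, 55), (-90, 58), (-86, 43), (-83, 37), (-79, 21), (-76, 14), (-72, 22), (-69, 23)]
87 [(-119, 53), (-117, 50), (-114, 63), (-110, 64), (-108, 69), (-105, 70), (-103, 69), (-100, 70), (-98, 70), (-93, 58), (-90, 53), (-86, 46), (-83, 38), (-78, 27), (-75, 26), (-73, 26), (-70, 24)]
95 [(-119, 53), (-115, 62), (-113, 65), (-110, 68), (-106, 68), (-103, 70), (-101, 70), (-98, 66), (-96, 66), (-90, 56), (-87, 46), (-84, 38), (-79, 31), (-75, 21), (-70, 22)]
103 [(-118, 59), (-115, 54), (-112, 41), (-110, 42), (-106, 69), (-103, 49), (-99, 72), (-96, 66), (-94, 61), (-91, 54), (-86, 23)
[... 1707 characters left out ...]
-117, 56), (-101, 68), (-96, 63), (-95, 55), (-92, 58), (-91, 18), (-90, 57), (-87, 60), (-85, 21), (-83, 29), (-80, 21), (-77, 31), (-73, 19), (-66, 19), (-64, 21)]
111 [(-114, 59), (-105, 66), (-98, 65), (-95, 64), (-94, 56), (-91, 58), (-88, 45), (-87, 47), (-85, 37), (-83, 36), (-80, 32), (-79, 28), (-78, 22), (-74, 24), (-70, 24), (-67, 16), (-65, 9)]
119 [(-118, 55), (-113, 59), (-109, 64), (-102, 66), (-96, 65), (-95, 72), (-92, 57), (-90, 43), (-89, 40), (-88, 52), (-87, 49), (-85, 38), (-83, 38), (-83, 37), (-81, 28), (-79, 37), (-78, 27), (-77, 31), (-75, 20), (-68, 18)]
127 [(-119, 56), (-119, 54), (-117, 54), (-115, 55), (-114, 55), (-113, 54), (-112, 54), (-111, 50), (-108, 35)]
```

```bash
python3 pour.py -.1 .075 .5 -.04; python3 pour.py -.1 .075 .9 -.05
```

```text
t 14.25 pos [ 0.5533 -0.0477  0.1254] xaxis [-0.953  0.041 -0.3  ] zaxis [ 0.3   -0.015 -0.954] grip 0.0573 65.0 F [-0.  -0.1 -1.4]
shift in current axes [-31.  -40.4  16. ] turn [-0.001 -0.195  0.002] shift in target axes [-27.4 -40.4  21.7]
TCP [ 0.586 -0.09   0.12 ]
t 14.25 pos [ 0.5533 -0.0477  0.1254] xaxis [-0.953  0.041 -0.3  ] zaxis [ 0.3   -0.015 -0.954] grip 0.0573 65.0 F [-0.  -0.1 -1.4]
shift in current axes [ -6.2 -40.4 -10.8] turn [-0.001 -0.595  0.002] shift in target axes [-11.3 -40.4  -5.4]
TCP [ 0.554 -0.088  0.138]
```

```bash
python3 -m creep '[[[-3,-20,-5],[0,0,0]],[[-3,-20,-5],[0,0,0]],[[0,0,0],[0,-0.15,0]],[[0,0,0],[0,-0.15,0]],[[0,0,0],[0,-0.15,0]],[[0,0,0],[0,-0.15,0]],[[0,0,0],[0,0,0]],[[0,0,0],[0,0,0]],[[0,0,0],[0,0,0]]]'|head -1; python3 -m creep '[[[0,0,-25],[0,0.1,0]],[[0,0,-25],[0,0.1,0]],[[0,40,0],[0,0.1,0]],[[0,55,0],[0,0.1,0]],[[0,40,0],[0,0,0]],[[0,0,0],[0,0,0]]]'|head -1;python3 see.py; python3 pour.py -.1 .075 .9 -.05
```

```text
clock: 15.38
clock: 16.12
scene [(0.59, -67, 88, 12), (0.57, -59, -117, 15), (0.56, -79, -17, -3), (0.37, -67, 105, 7)]
top [(0.54, -75, -122, 26)]
16.32 [ 0.28 -0.53 -1.29] [-0.003  0.543  0.111]
t 16.32 pos [0.526  0.0475 0.1688] xaxis [-0.89   0.04  -0.455] zaxis [ 0.455 -0.022 -0.89 ] grip 0.0574 65.1 F [ 0.3 -0.5 -1.3]
shift in current axes [ -16.3 -134.2   43.7] turn [-0.002 -0.427  0.001] shift in target axes [   3.1 -134.2   46.3]
TCP [ 0.554 -0.088  0.138]
```

```bash
sed -i 's/^D=.*/yl=float(sys.argv[5]) if len(sys.argv)>5 else 0; D=R.from_euler("z",-.045); E=R.from_euler("z",-.045+yl)/; ' pour.py; sed -i "s/D.apply(\[lx,ly,0\]); M/D.apply([lx,ly,0]); M/; s/^D=R/D=R/; s/T=M+(D\*/T=M+(E*/; s/\"-.045\",str(p)/str(-.045+yl),str(p)/" pour.py; sed -i 's/; D=R.from_euler("z",-.045); E=/\nD=R.from_euler("z",-.045); E=/;' pour.py; sed -n 4,9p pour.py; python3 pour.py .195 .065 .35 -.104 .15
```

```text
yl=float(sys.argv[5]) if len(sys.argv)>5 else 0
D=R.from_euler("z",-.045); E=R.from_euler("z",-.045+yl)
T=M+(E*R.from_euler('y',-p)).apply([.070,0,.0125])
print("TCP",T.round(3)); subprocess.run(["python3","go.py",*map(str,T),str(-.045+yl),str(p)])Traceback (most recent call last):
  File "pour.py", line 6, in <module>
    T=M+(E*R.from_euler('y',-p)).apply([.070,0,.0125])
      ^
NameError: name 'M' is not defined
```

```bash
sed -i '5a M=np.array([.575,.011,0])+D.apply([lx,ly,0]); M[2]=z' pour.py; python3 pour.py .195 .13 .35 -.104 .15
```

```text
t 16.32 pos [0.526  0.0475 0.1688] xaxis [-0.89   0.04  -0.455] zaxis [ 0.455 -0.022 -0.89 ] grip 0.0574 65.1 F [ 0.3 -0.5 -1.3]
shift in current axes [ -5.2 170.    5.8] turn [-0.062  0.122 -0.137] shift in target axes [-29.7 166.9  14.1]
TCP [0.541 0.217 0.166]
```

```bash
python3 -m creep '[[[-1,45,1],[0,0,0]],[[-2,60,2],[0,0,0]],[[-2,65,3],[-0.031,0.061,-0.068]],[[0,0,0],[-0.031,0.061,-0.068]],[[0,0,0],[0,0,0]]]'|head -1
python3 -m creep '[[[-2,62,3],[-0.031,0.061,-0.068]],[[0,0,0],[0,0,0]]]' >/dev/null; python3 see.py; python3 pour.py .195 .065 .35 -.104 .15;  python3 - <<'E'
from h import *
c=vision.camera("scene");t=vision.camera("top")
a=cv2.resize(c["image"][130:240,190:330],None,fx=4,fy=4,interpolation=cv2.INTER_CUBIC)
b=cv2.resize(t["image"][165:265,175:315],None,fx=4,fy=4,interpolation=cv2.INTER_CUBIC)[:,:]
cv2.imwrite("pics/l2.png",cv2.resize(np.vstack([a,b]),None,fx=.7,fy=.7))
E
```

```text
scene [(0.54, -89, 101, 40), (0.48, -83, -9, -2), (0.4, -69, 95, 18)]
top [(0.59, -71, -96, 21)]
16.77 [-0.64 -0.24 -1.17] [0.001 0.437 0.017]
t 16.77 pos [0.5313 0.1085 0.1662] xaxis [-0.917 -0.027 -0.399] zaxis [ 0.399  0.008 -0.917] grip 0.0575 65.3 F [-0.6 -0.2 -1.2]
shift in current axes [ 14.3 108.3  64.8] turn [-0.031  0.06  -0.07 ] shift in target axes [  2.7 106.8  68.7]
TCP [0.541 0.217 0.101]refused, shift out of range in row 3
```

View pics/l2.png

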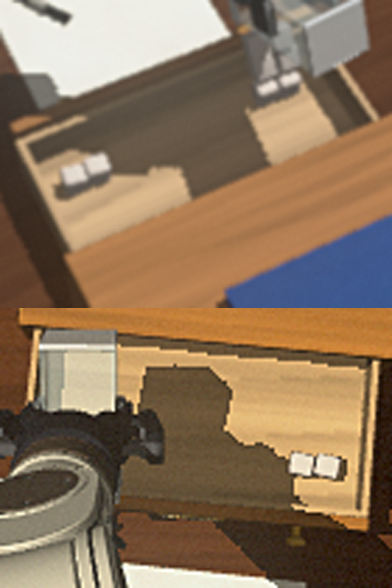

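Two blocks lie in the right third, at (300,465)-(328,465) in the top crop. Six are stacked at the left and the box is empty. I'll use the held box to knock the top pair from the left stack into the middle.

```bash
python3 -m creep '[[[0,40,0],[-0.031,0.06,-0.07]],[[0,50,0],[0,0,0]],[[0,17,0],[0,0,0]],[[0,0,20],[0,0,0]],[[0,0,25],[0,0,0]],[[0,0,20],[0,0,0]],[[0,0,0],[0,0,0]]]'|head -1; python3 pour.py .195 .065 .35 -.104 .15; python3 pour.py .067 .065 .35 -.104 .15; python3 see.py
```

```text
clock: 17.75
t 17.75 pos [0.5444 0.2173 0.1035] xaxis [-0.935 -0.099 -0.34 ] zaxis [ 0.338  0.034 -0.94 ] grip 0.0571 65.5 F [-0.6 -0.4 -0.2]
shift in current axes [4.1 0.  1.4] turn [-0.001 -0.003  0.001] shift in target axes [4.1 0.  1.4]
TCP [0.541 0.217 0.101]
t 17.75 pos [0.5444 0.2173 0.1035] xaxis [-0.935 -0.099 -0.34 ] zaxis [ 0.338  0.034 -0.94 ] grip 0.0571 65.5 F [-0.6 -0.4 -0.2]
shift in current axes [  22.2 -126.5   -4.9] turn [-0.001 -0.003  0.001] shift in target axes [  22.1 -126.5   -5.1]
TCP [0.535 0.089 0.101]
scene [(0.58, -80, 76, 35), (0.55, -94, 102, 38), (0.54, -94, 110, 69), (0.51, -64, -115, 6), (0.5, -69, 86, 14), (0.46, -97, 89, 65), (0.4, -65, -96, 24)]
top [(0.52, -73, -93, 22), (0.5, -76, 116, 23), (0.26, -202, -315, -19)]
17.95 [-0.36 -0.3  -0.57] [-0.032  0.439  0.024]
```

```bash
python3 -m creep '[[[11,-61,-2],[0,0,0]],[[10,-61,-2],[0,0,0]],[[0,0,0],[0,0,0]],[[0,30,-20],[0,0,0]],[[0,60,-25],[0,0,0]],[[0,60,0],[0,0,0]],[[0,0,0],[0,0,0]]]'; python3 see.py;  python3 - <<'E'
from h import *
c=vision.camera("scene");t=vision.camera("top")
a=cv2.resize(c["image"][110:240,190:330],None,fx=4,fy=4,interpolation=cv2.INTER_CUBIC)
b=cv2.resize(t["image"][165:285,175:315],None,fx=4,fy=4,interpolation=cv2.INTER_CUBIC)[:,:]
cv2.imwrite("pics/l3.png",cv2.resize(np.vstack([a,b]),None,fx=.6,fy=.6))
E
```

```text
clock: 18.82
eef_pos: [0.5069, 0.2465, 0.1455]
tool_rot: [-0.056, 0.983, 0.012, 0.176]
ft_force: [0.9, -0.5, -1.1]
grip_width: 0.0572
grasp_force: 65.7
scene [(0.67, -89, -19, 43), (0.66, -88, 18, 20), (0.64, -71, 51, 17), (0.6, -64, -125, 19), (0.6, -63, -97, 23), (0.56, -66, 100, 19), (0.41, -75, -4, 22), (0.36, 136, 320, 44)]
top [(0.58, -91, -10, 44), (0.53, -66, -97, 27), (0.53, -76, -1, 22), (0.5, -89, 29, 20), (0.46, -91, 112, 51), (0.39, -79, 66, 23)]
19.02 [-0.52 -0.44 -1.44] [-0.091  0.439  0.007]
```

View pics/l3.png

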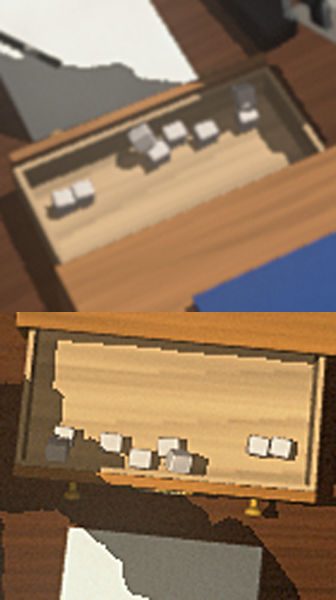

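The flick worked: two blocks lie in the right third, three in the middle near (140,455), and three at the left, one of which leans on another at (60,445). Next I'll check the heights of the two raised blocks.

```bash
cat > prof.py <<'E'
from h import *; import sys
D=R.from_euler('z',-.045); out=[]
for n in("top","scene"):
    c=vision.camera(n); v,u=np.mgrid[0:384,0:512]; z=c["z_map"]; m=z>0; K=np.array(c["K"])
    d=np.c_[(u[m]-K[0,2])/K[0,0],(v[m]-K[1,2])/K[1,1]]; s=d.copy()
    for _ in range(10): s=d/(1+c["k1"]*(s**2).sum(1,keepdims=True))
    P=(np.c_[s,np.ones(len(s))]*z[m][:,None]-np.array(c["tvec"]).ravel())@cv2.Rodrigues(np.array(c["rvec"],float))[0]
    out.append(D.inv().apply(P-[.575,.011,.018])*1e3)
L=np.vstack(out)
# height map (max, 6 mm cells): rows x, columns y
xs=np.arange(-118,-48,6); ys=np.arange(147,-147,-6)
print("  x\\y"," ".join("%4d"%y for y in ys))
for x in xs:
    r=[]
    for y in ys:
        k=(abs(L[:,0]-x)<3)&(abs(L[:,1]-y)<3)&(L[:,2]<100); r.append("%4d"%np.median(L[k,2]) if k.any() else "   .")
    print("%5d"%x," ".join(r))
E
python3 prof.py
```

```text
x\y  147  141  135  129  123  117  111  105   99   93   87   81   75   69   63   57   51   45   39   33   27   21   15    9    3   -3   -9  -15  -21  -27  -33  -39  -45  -51  -57  -63  -69  -75  -81  -87  -93  -99 -105 -111 -117 -123 -129 -135 -141
 -118   54   55   54   55   53   54   54   56   54   56   55   54   54   54   55   54   55   55   54   54   53   56   55   53   54   54   54   55   52   53   54   53   52   52   52   51   51   52   54   52   47   53   52   54   49   50   52   52   53
 -112   48   44   46   45   47   45   47   44   43   43   41   51   43   43   43   43   43   42   41   44   43   43   40   40   42   41   42   41   40   38   38   37   39   40   38   38   27   28   35   32   29   25   29   34   33   24   23   27   27
 -106   20   19   27   35   39   39   40   20   18   14   20   22   20   13   14   15   14   21   16   22   21   22   11    9   24   32   39   37   32   14    4    1    7    3    8    3    3    2    3    0    0    0    0    1    0    0    0    0   -1
 -100    8    0    0    0   41   43   44    0    0   -1   -1   -3   -1    1    0    0    0   -2   
[... 1460 characters left out ...]
 -1   -3   -1   -3    0   -1    0   -1   -1   -1   -1   -1    0   -3   -2   -1   -1    0   -2   -1    0   -1   -1   -1   -2   -1   -1   -1   -1    2    0   19   18   14   13   21   15   14    1   -2
  -58   13   -1   -1    1    0    0   -1   -1    0   -1    0    0   -1    0    0   -1   -1    0    0   -1    0    0   -1    0    0   -3   -2    0    0   -1    0    0   -1    0   -1    0   -2   -2   -1   -2    0    0   -1    0    0    0   -1   -1    0
  -52   14   -1    0   -2   -1   -1   -1    0    0   -1    0    0    0   -1   -3    0   -1   -1    0   -1   -1   -1   -1    0   -1   -1   -2   -2   -1   -1    0   -2   -1    0    0   -1   -1   -2    0    0   -2   -2    0   -1    0   -1    0   -2    0
```

All block centres are under 40 mm (the two leaning ones are about 33 mm) and the thirds hold 3, 3 and 2. Now I'll lay the box back where it was.

```bash
python3 -m creep '[[[0,0,0],[0,0.12,0]],[[0,0,0],[0,0.12,0]],[[0,0,0],[0,0.11,0]],[[0,0,0],[0,0,0]]]'|head -1; python3 go.py .5378 .3677 .10 .125 .008
```

```text
clock: 19.73
t 19.73 pos [0.5091 0.2399 0.1426] xaxis [-0.995 -0.104 -0.002] zaxis [ 0.002  0.    -1.   ] grip 0.057 65.6 F [ 0.5 -0.5 -2.2]
shift in current axes [-41.8 124.1  42.7] turn [-0.    -0.006 -0.021] shift in target axes [-44.1 123.2  42.9]
```

```bash
python3 -m creep '[[[-14,41,0],[0,-0.006,-0.021]],[[-14,41,14],[0,0,0]],[[-14,41,28],[0,0,0]],[[0,0,30],[0,0,0]],[[0,0,30],[0,0,0]],[[0,0,0],[0,0,0]]]'|head -1; python3 go.py .5378 .3677 .0145 .125 .008
```

```text
clock: 20.48
t 20.48 pos [0.5317 0.366  0.0386] xaxis [-0.992 -0.127 -0.002] zaxis [ 0.002 -0.003 -1.   ] grip 0.0575 65.6 F [-0.4 -0.8 -1.4]
shift in current axes [-6.2  1.  24.1] turn [-0.003 -0.006  0.003] shift in target axes [-6.1  1.  24.2]
```

```bash
python3 -m creep '[[[-3,0,10],[0,-0.006,0]],[[-3,0,7],[0,0,0]],[[0,0,4],[0,0,0]],[[0,0,0],[0,0,0]],[[0,0,0],[0,0,0]]]'|head -4; python3 go.py .5378 .3677 .0142 .125 .008
```

```text
clock: 21.1
eef_pos: [0.5409, 0.3689, 0.021]
tool_rot: [-0.064, 0.998, 0.001, 0.007]
ft_force: [0.0, 0.9, -1.2]
t 21.1 pos [0.5409 0.3689 0.021 ] xaxis [-0.992 -0.127 -0.014] zaxis [ 0.013  0.002 -1.   ] grip 0.0573 65.6 F [ 0.   0.9 -1.2]
shift in current axes [ 3.3 -0.8  6.8] turn [0.    0.006 0.003] shift in target axes [ 3.3 -0.8  6.8]
```

```bash
python3 -m creep '[[[0,0,3],[0,0.004,0]],[[0,0,2],[0,0,0]],[[0,0,0],[0,0,0]]]'|sed -n '2p;4p';  python3 -m creep '[[[0,0,1.5],[0,0,0]],[[0,0,0],[0,0,0]]]'|sed -n '2p;4p'; python3 -m creep '[[[0,0,1.5],[0,0,0]],[[0,0,0],[0,0,0]]]'|sed -n '2p;4p'; python3 go.py .5378 .3677 .0142 .125 .008
```

```text
eef_pos: [0.5405, 0.3686, 0.0153]
ft_force: [0.2, 0.7, -1.6]
eef_pos: [0.5406, 0.3687, 0.0141]
ft_force: [-0.3, 0.3, -0.6]
eef_pos: [0.5408, 0.3688, 0.0137]
ft_force: [-1.5, -2.1, 4.4]
t 21.98 pos [0.5408 0.3688 0.0137] xaxis [-0.992 -0.127 -0.01 ] zaxis [ 0.01   0.002 -1.   ] grip 0.0574 66.0 F [-1.5 -2.1  4.4]
shift in current axes [ 3.1 -0.7 -0.6] turn [0.001 0.002 0.003] shift in target axes [ 3.1 -0.7 -0.6]
```

```bash
python3 -m creep '[[[0,0,0],[0,0,0]],[[0,0,0],[0,0,0]],[[0,0,0],[0,0,0]],[[0,0,0],[0,0,0]],[[0,0,-10],[0,0,0]],[[0,0,-35],[0,0,0]],[[0,0,-55],[0,0,0]],[[0,0,-40],[0,0,0]],[[0,0,0],[0,0,0]]]' 85|head -2; python3 go.py .40 .017 .045 -.045 0
```

```text
clock: 23.1
eef_pos: [0.542, 0.3703, 0.1588]
t 23.1 pos [0.542  0.3703 0.1588] xaxis [-0.992 -0.127 -0.019] zaxis [ 0.018  0.007 -1.   ] grip 0.0847 0.0 F [ 0.7 -0.5  0.2]
shift in current axes [ 188.  -332.9  108.7] turn [0.007 0.018 0.173] shift in target axes [ 126.  -359.4  113.8]
```

```bash
python3 -m creep '[[[0,0,0],[0.004,0.009,0.087]],[[0,0,0],[0.003,0.009,0.087]],[[20,-57,0],[0,0,0]],[[20,-57,0],[0,0,0]],[[20,-57,0],[0,0,0]],[[20,-57,0],[0,0,0]],[[20,-57,0],[0,0,0]],[[20,-57,0],[0,0,0]],[[6,-17,0],[0,0,0]],[[0,0,0],[0,0,0]]]' 0|sed -n 2p; python3 go.py .40 .017 .045 -.045 0; python3 see.py; python3 - <<'E'
from h import *
for n in("top","scene"):
    c=vision.camera(n)
    for k,z in(("shaker",0),("drawer_front",.074),("drawer_floor",.018)):
        for r in vision.place_of(c,k)[:1]: print(n,k,round(r["score"],2),onz(c,r["position"],z).round(3))
E
```

```text
eef_pos: [0.3961, 0.0147, 0.156]
t 24.35 pos [0.3961 0.0147 0.156 ] xaxis [-0.999  0.049  0.009] zaxis [-0.009 -0.006 -1.   ] grip 0.0002 0.0 F [-0.2  0.3  0.4]
shift in current axes [ -4.8   3.2 110.9] turn [-0.007 -0.009 -0.004] shift in target axes [ -3.8   2.4 111. ]
scene [(0.65, -65, -100, 20), (0.54, -91, 99, 39), (0.51, -61, -117, 18), (0.46, -66, 105, 15), (0.41, -97, -15, 40), (0.39, -85, 15, 14), (0.39, -69, 57, 20)]
top [(0.66, -83, 24, 0), (0.6, -71, -88, 21), (0.6, -92, -11, 46), (0.5, -89, -4, 40), (0.5, -73, 113, 21), (0.41, -76, -120, 23)]
24.55 [-0.27 -0.16  1.01] [-0.005 -0.039  0.031]
top shaker 0.64 [0.53 0.37 0.  ]
top drawer_front 0.76 [0.452 0.016 0.074]
top drawer_floor 0.9 [0.584 0.01  0.018]
scene shaker 0.59 [0.536 0.372 0.   ]
scene drawer_front 0.61 [0.452 0.013 0.074]
scene drawer_floor 0.84 [0.579 0.012 0.018]
```

```bash
python3 -m creep '[[[-4,3,40],[0,0,0]],[[0,0,45],[0,0,0]],[[0,0,26],[0,0,0]],[[0,0,0],[0,0,0]],[[-15,0,0],[0,0,0]],[[-10,0,0],[0,0,0]],[[-6,0,0],[0,0,0]],[[-6,0,0],[0,0,0]],[[-6,0,0],[0,0,0]]]' 0|sed -n '2p;4p'; python3 -m creep '[[[-8,0,0],[0,0,0]],[[-10,0,0],[0,0,0]],[[-12,0,0],[0,0,0]],[[-15,0,0],[0,0,0]],[[-15,0,0],[0,0,0]],[[-15,0,0],[0,0,0]],[[-15,0,0],[0,0,0]],[[-15,0,0],[0,0,0]],[[-15,0,0],[0,0,0]]]'|sed -n '2p;4p'; python3 go.py .592 .011 .045 -.045 0
```

```text
eef_pos: [0.4427, 0.0158, 0.0448]
ft_force: [-2.1, -0.1, 0.5]
eef_pos: [0.564, 0.0101, 0.0435]
ft_force: [-2.7, -0.8, 0.6]
t 27.2 pos [0.564  0.0101 0.0435] xaxis [-0.999  0.047  0.008] zaxis [-0.009 -0.007 -1.   ] grip 0.0002 1.0 F [-2.7 -0.8  0.6]
shift in current axes [-27.9   2.2  -1.7] turn [-0.007 -0.008 -0.002] shift in target axes [-27.9   2.2  -1.5]
```

```bash
python3 -m creep '[[[-10,0,0],[0,0,0]],[[-8,0,0],[0,0,0]],[[-5,0,0],[0,0,0]],[[0,0,0],[0,0,0]]]'|sed -n '2p;4p'; for i in 1; do python3 -m creep '[[[-4,0,0],[0,0,0]],[[0,0,0],[0,0,0]]]'|sed -n '2p;4p'; done; python3 -m creep '[[[-4,0,0],[0,0,0]],[[0,0,0],[0,0,0]]]'|sed -n '2p;4p'
```

```text
eef_pos: [0.5865, 0.0095, 0.0436]
ft_force: [-0.5, -1.0, 0.6]
eef_pos: [0.5867, 0.0094, 0.0427]
ft_force: [-7.5, 0.7, 2.0]
eef_pos: [0.5862, 0.0094, 0.0416]
ft_force: [-15.1, 0.5, 4.3]
```

```bash
python3 -m creep '[[[20,0,0],[0,0,0]],[[50,0,0],[0,0,0]],[[60,0,-10],[0,0,0]],[[60,0,-50],[0,0,0]],[[0,0,-50],[0,0,0]],[[0,0,0],[0,0,0]]]'|sed -n '1,4p'; python3 - <<'E'
from h import *
t=vision.camera("top"); s=vision.camera("scene")
for c in(t,s):
    for k,z in(("shaker",0),("drawer_front",.074),("case",0),("cap",0)):
        for r in vision.place_of(c,k)[:1]: print(k,round(r["score"],2),onz(c,r["position"],z).round(3))
a=cv2.resize(t["image"][100:300,70:400],None,fx=1.7,fy=1.7); b=cv2.resize(s["image"][90:290,120:420],None,fx=1.87,fy=1.7)
cv2.imwrite("pics/end.png",np.vstack([a,b[:,:a.shape[1]]])[:600])
E
```

```text
clock: 28.95
eef_pos: [0.4202, 0.0182, 0.1493]
tool_rot: [0.023, 1.0, -0.003, 0.001]
ft_force: [-0.4, 0.3, -0.3]
shaker 0.6 [0.528 0.371 0.   ]
drawer_front 0.4 [ 0.365 -0.27   0.074]
case 0.69 [0.343 0.224 0.   ]
cap 0.83 [ 0.366 -0.289  0.   ]
shaker 0.73 [0.526 0.379 0.   ]
case 0.91 [0.341 0.222 0.   ]
cap 0.82 [ 0.358 -0.29   0.   ]
```

View pics/end.png

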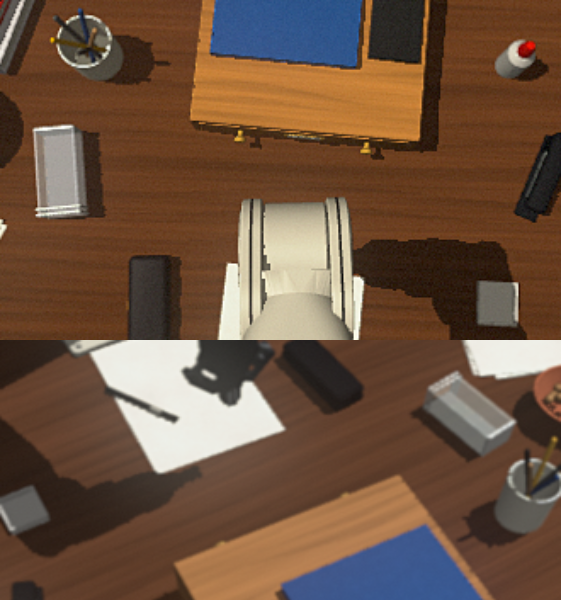

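The drawer is flush with the unit front (knobs at (240,135) and (367,147)). The empty box lies flat at (60,172), and the bystanders are in place. Handing in.

```bash
python3 -c "
from workcell import workorder; print(workorder.job_done())"
```

```text
the job is handed in; nothing more can be done
None
```

I handed the job in: all eight blocks are in the shut drawer, the empty box lies flat on the desk, and nothing else moved. Before I shut the drawer there were 3 blocks left, 3 middle and 2 right (six first landed left; I knocked some across with the held box). I couldn't look inside again afterwards, and the hand-in gave no verdict.

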